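# Fasten the water filter's service cover

## Task

The filter cartridge has been changed and the cover is back on, but its two captive screws are still loose. Take the orange screwdriver out of its stand, turn both screws clockwise until each comes firmly to its stop, and put the screwdriver back upright, fully down in its stand. Work on the filter unit with the screwdriver only, do not touch it with the gripper, and leave the mug, the spice jar and the tape roll where they are.

Things in the scene. Friction and masses are not known exactly. Their poses are not given: they have to be found in the camera images.
- filter_unit: White wedge-shaped water filter unit, fixed to the worktop, 150 mm deep (x) by 220 mm wide (y), 46 mm high at its front edge (-x, towards the robot at yaw 0) and 95 mm at the back. Origin: centre of its underside; z up. Two steel hose stubs stand 17 mm out of its back. On its slope lies a grey cover with two screws
- cover: Grey rectangular cover, 115 x 190 mm, fixed on the slope of the unit, which leans 18 degrees (0.316 rad) towards the unit's front. Its z axis is the outward normal of the slope and so the axis of both screws; x points up the slope; y along the width. Its upper face is 6 mm above its origin
- screw_left_top (a point): Centre of the top of the left (+y) screw head; axes as the cover's. Steel head 35 mm across, 12 mm high, with a cross recess 9 mm deep: four arms 6 mm wide that reach 13 mm out from the axis, 90 degrees apart. How the arms stand at a given joint value is not told and differs between the screws: find it by sight or touch (any quarter turn of the driver fits again)
- screw_right_top (a point): The same for the right (-y) screw, 120 mm from the left one
- screw_left (a joint): Angle of the left screw in rad, growing as it is turned clockwise (looking down on the head): 0 is the loose stop, 1.6 the tight stop. It starts between 0.05 and 0.75. It turns stiffly (about 0.2 N m), stays where it is left and does not move along its axis
- screw_right (a joint): The same for the right screw
- driver: Screwdriver, 142 mm long, 0.1 to 0.2 kg, tip down in its stand. Origin: the tip, on its axis; z runs up to the handle. Orange handle, square, 30 x 30 mm, 65 to 137 mm above the tip, flats facing x and y. Steel shank 13 mm thick. Tip: cross blade, arms along x and y, tapering from 18 mm across and 4 mm thick to 12 and 2 mm in its last 9 mm. Seated in a screw, the tip is 9 mm below the head's top
- driver_stand: Round grey tube 42 mm across on a black foot 90 mm across, fixed, 82 mm high, with an upright round hole 28 mm wide and 68 mm deep. Origin: centre of its underside. With the driver fully down its tip is 17 mm above the worktop and its handle begins at the tube's rim
- mug: Striped mug, 86 x 120 x 90 mm, origin at the centre of its underside; bystander
- spice_jar: Spice jar with a dark lid, 41 mm across, 105 mm high, origin at the centre of its underside; bystander
- tape_roll: Roll of brown tape lying flat, 92 mm across, 48 mm high, origin at the centre of its underside; bystander
Mind the look-alikes: they are no part of the job. Leave any purple look-alike of the driver alone.

How it is judged:
On the way, in this order (a step that is already met when the one before it is completed fails the run):
1. the screwdriver is taken out of its stand (distance between driver and driver_stand above 0.1 m), for 0.1 s.
2. both screws are tight, at their stops (value of joint each of screw_left, screw_right above 1.5 rad), for 0.2 s.
At the end, for the whole second after the job is handed in: Both screws within 0.1 rad of their tight stops (joint over 1.5), and the screwdriver at rest in its stand: upright within 0.1 rad, its tip within 12 mm of the stand's axis and less than 24 mm above the worktop (all of step 2 and horizontal distance between driver and driver_stand below 0.012 m and height (world z) of driver below 0.024 m and angle between driver's own z axis and vertical below 0.1 rad and linear speed of driver below 0.02 m/s); the robot touches nothing.
It fails at once if the gripper presses on the filter unit (contact force between the fingers and filter_unit above 2 N).
It fails at once if the arm presses on the filter unit (contact force between the arm and filter_unit above 2 N).
It fails at once if the mug is moved more than 30 mm (distance of mug from where it was at the start of the episode above 0.03 m).
It fails at once if the spice jar is moved more than 30 mm (distance of spice_jar from where it was at the start of the episode above 0.03 m).
It fails at once if the tape roll is moved more than 30 mm (distance of tape_roll from where it was at the start of the episode above 0.03 m).
It also fails if it takes over 67 s, if anything falls off the work surface, if the arm or the gripper's body presses on something with over 40 N, if the wrist force passes 120 N, or if a joint passes its speed limit or range.

## Robot

A 6-joint arm with a two-finger parallel gripper is mounted at the origin on a cart in front of the work surface, level with it; the furniture and walls round the work are solid. World frame = base frame: x ahead of the robot, y to its left, z up, the work surface at z = 0. Lengths are in m, angles in rad, forces in N, time in s.
With the tool pointing down it reaches from about 0.375 to 0.9 m from the base axis. Payload 3.1 kg.
Tool frame: the origin (TCP) lies midway between the tips of the shut fingers; the grasp point (between the pads) lies 19 mm behind it (manip.grip_depth is the distance from the TCP to the grasp point, in m); z points along the fingers, y is the line along which they close (so a half turn about z gives the same grasp; the last joint's range is limited). The gripper opens to 85 mm and grips with 20 to 120 N. Pads are 22 mm wide; open, the fingers measure 114 mm over their backs; the gripper's body (76 mm by 85 mm) begins 54 mm behind the grasp point. The pads swing forward as they close: fully open they stand 13 mm farther back than shut.
Start: joints at [1.145, 0.527, 1.433, -0, 1.181, -0.178], TCP at [0.153, 0.606, 0.231] pointing down, gripper open.
Joint ranges: [-3.08, 3.08], [-0.75, 2.2], [0.22, 2.44], [-1.43, 4.57], [0, 2.65], [-2.85, 2.85]. Speed limits (rad/s): [2.79, 2.79, 3.14, 3.14, 3.14, 3.14].

## Interface

Orientations are given as a unit quaternion [x, y, z, w].
In Python, from station import telemetry, snapshot, manip gives the robot as it stands. The module is installed in compiled form; this text tells all that it offers.
- The arm moves only by the shell command python3 -m crank 'ROWS' [OPENING] [FORCE]. ROWS is text: rows parted by semicolons, each of 6 numbers parted by spaces: the shift along the tool's x, y, z as a fraction of full scale, then the turn, a rotation vector about the tool's x, y, z as a fraction of full scale. A call has exactly 5 rows; each row shifts and turns the commanded pose from where the row before left it, along the tool's axes as they then stand; what a row does not reach is not made up. Full scale, the value 1, is 4 cm for a shift and 90 degrees for a turn. A row lasts 1/10 s, in which the tool goes at most 50 mm and 8.59 degrees, less where a joint would pass 70% of its speed; a pose out of reach is approached as far as the arm can. A call with a number of a shift or a turn outside -1 to 1 is refused whole. A call with a gripper value outside its range is refused whole. OPENING is the opening, from -1 (shut) to 1 (fully open), set as the call begins (- or left out, the last holds). The fingers move at their own pace and stop on an object; FORCE is the grip in N (left out, the last holds). Time passes only in rows, so rows that do not move let the fingers close, or fill a call up. It gives the time, the measured TCP pose, the force, the opening and the grip force at its end, in the units of the state.
- telemetry.sense(): the state, without advancing time (a new reading comes with each control period).
- snapshot(name): name is "scene" or "side" or "wrist"; returns a dict with "image" (384x512x3 uint8, red, green, blue), "depth" (384x512 float32, m along the optical axis (not along the pixel's ray), 0 where there is no reading), "camera_matrix" (3x3 intrinsics, pixels), "rvec" (rotation vector, rad) and "tvec" (3), from world to camera coordinates, as OpenCV has them. Camera axes: x right, y down, z forward; pixel columns grow to the right and rows downward; lengths in m; the calibration is good to about 2 mm. A picture is of the moment at which its call begins.
- manip.sign_off(): hands the job in; it is judged then, once.
The state is a dict: "t": time; "q": joint angles; "qd": joint speeds; "tau": joint torques, N m; "tcp_pos": TCP position; "tool_rot": TCP orientation; "force": force on the tool from outside, world axes, zero at the start; "ft_torque": the same for the moment, N m; "finger_gap": opening from 0.0 (shut) to 1.0 (fully open); "gripper_force": force on a finger pad.
Only numpy, scipy, OpenCV 4.12 (cv2) and the standard library are available. Lean on these libraries where they do the work, as an engineer would, in place of code of your own. Each camera call takes 0.05 s, during which the arm holds its last target. There are 200 camera calls.

## Working session

There is one attempt and no reset: what is moved stays moved. The work goes in short steps, Python scripts to look and compute and a shell command to move; the robot and the scene stay as the last step left them, time stands still between calls to the robot, and variables do not carry over. Pictures are saved under pics/ and viewed, at most 10 in all, crops included, and the job is handed in when it is done.

```bash
mkdir -p pics
cat > h.py <<'E'
import numpy as np, cv2
from scipy.spatial.transform import Rotation as R
from station import telemetry, snapshot, manip
def snap(n):
    s=snapshot(n); np.savez('%s.npz'%n,**s); return s
def load(n): return dict(np.load('%s.npz'%n))
def points(s):
    K=s['camera_matrix'];d=s['depth'];v,u=np.indices(d.shape)
    pc=np.stack([(u-K[0,2])/K[0,0]*d,(v-K[1,2])/K[1,1]*d,d],-1)
    Rm=cv2.Rodrigues(s['rvec'])[0]
    return (pc-s['tvec'].ravel())@Rm   # world
def save(name,im): cv2.imwrite('pics/'+name,im[...,::-1])
E
python3 - <<'E'
from h import *
a=snap('scene');b=snap('side')
save('both.png',cv2.resize(np.vstack([a['image'],b['image']]),None,fx=.78,fy=.78) if 0 else a['image']);save('side.png',b['image'])
st=telemetry.sense();print(st['t'],st['tcp_pos'],st['tool_rot'],manip.grip_depth)
E
```

```text
0.1 [0.15239159 0.60545973 0.23040366] [ 1.23103420e-01  9.92393338e-01 -9.58583870e-04 -3.02057389e-04] 0.0187
```

View pics/both.png

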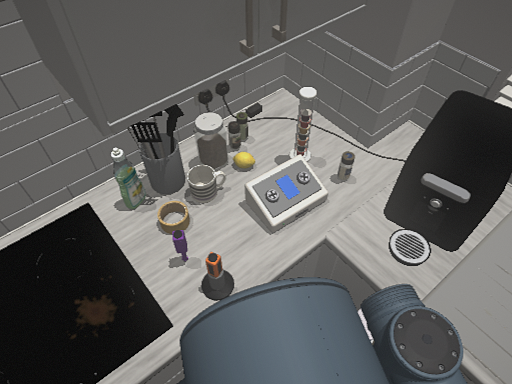

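View pics/side.png

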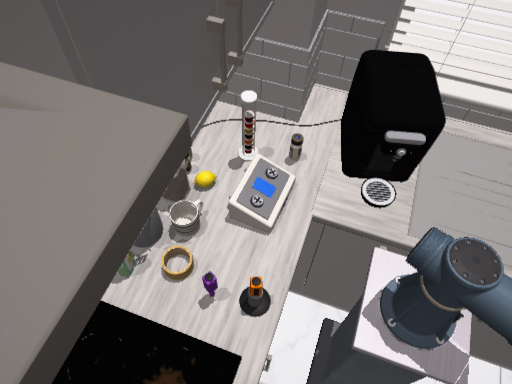

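The scene view shows the orange driver in its dark stand at (214,265) and the filter unit with its two screws at (272,195) and (303,178). The side view shows the driver at (256,288) and the screws at (257,201) and (271,172). Candidates for the driver are orange (214,265), purple look-alike (180,243) and the tape roll (174,216, brownish). I choose the orange one standing in the tube.

Run:
```python
from h import *
for n in ('scene','side'):
    s=load(n);P=points(s);im=s['image'];hsv=cv2.cvtColor(im,cv2.COLOR_RGB2HSV)
    m=(hsv[...,0]>4)&(hsv[...,0]<14)&(hsv[...,1]>190)&(hsv[...,2]>110)&(P[...,2]>.05)&(P[...,2]<.2)
    nl,l,stt,c=cv2.connectedComponentsWithStats(m.astype(np.uint8))
    for i in range(1,nl):
        if stt[i,4]>20:
            q=P[l==i];print(n,'orange',c[i],stt[i,4],q.min(0).round(3),q.max(0).round(3))
    o=c[1+np.argmax(stt[1:,4])] 
    # handle top plane: near driver, z 0.145-0.165
    ctr=np.median(P[m],0)
    t=(np.hypot(*(P[...,:2]-ctr[:2]).transpose(2,0,1))<.035)&(P[...,2]>.148)&(P[...,2]<.17)
    q=P[t];print(' top',len(q),q.mean(0).round(4),np.round([q.min(0),q.max(0)],3).tolist(), cv2.minAreaRect((q[:,:2]*1000).astype(np.float32)))
    f=(np.hypot(*(P[...,:2]-ctr[:2]).transpose(2,0,1))<.07)&(P[...,2]>.003)&(P[...,2]<.03)
    print(' foot',f.sum(),cv2.minEnclosingCircle((P[f][:,:2]*1000).astype(np.float32)))
    # blue cover patch
    b=(hsv[...,0]>100)&(hsv[...,0]<125)&(hsv[...,1]>150)&(hsv[...,2]>120)
    print(' blue',b.sum(),np.median(P[b],0).round(4), np.argwhere(b).mean(0))
    # unit slope plane
    c0=np.median(P[b],0)
    near=(np.linalg.norm(P-c0,axis=-1)<.09)&(P[...,2]>.03)
    Q=P[near]
    for _ in range(6):
        cc=Q.mean(0);nrm=np.linalg.svd(Q-cc,full_matrices=False)[2][2];nrm*=np.sign(nrm[2]);Q=P[near];Q=Q[abs((Q-cc)@nrm)<.003]
    print(' plane n',nrm.round(4),'tilt',np.arccos(nrm[2]),'yaw',np.arctan2(-nrm[1],-nrm[0]),cc.round(4),len(Q))
    D=(P-cc)@nrm
    h=near&(D>.006)&(D<.02)
    nl,l,stt,c=cv2.connectedComponentsWithStats(h.astype(np.uint8))
    for i in range(1,nl):
        if stt[i,4]>30: print('  raised',c[i].round(1),stt[i,4],P[l==i].mean(0).round(4),np.median(D[l==i]).round(4))
    print(' cam pos',(-cv2.Rodrigues(s['rvec'])[0].T@s['tvec'].ravel()).round(3))
a,b=load('scene')['image'],load('side')['image']
save('crop1.png',np.hstack([cv2.resize(a[220:310,170:270],(400,360),interpolation=2),cv2.resize(b[260:350,200:300],(400,360),interpolation=2)]))
```

```text
top 140 [0.4375 0.1388 0.1555] [[0.423, 0.12, 0.148], [0.457, 0.156, 0.162]] ((439.8999938964844, 137.91571044921875), (30.42981719970703, 28.94190216064453), 25.592121124267578)
 foot 599 ((444.057861328125, 153.06675720214844), 68.77302551269531)
 blue 175 [ 0.5293 -0.1981  0.0758] [186.77714286 287.53714286]
 plane n [-0.3065  0.023   0.9516] tilt 0.31246414910302683 yaw -0.0750489921996853 [ 0.5328 -0.1967  0.0757] 1489
  raised [302.9 176.4] 78 [ 0.525  -0.2565  0.0858] 0.0106
  raised [271.8 194.4] 84 [ 0.5332 -0.1372  0.0857] 0.0108
 cam pos [0.018 0.345 0.998]
 top 134 [0.4375 0.1411 0.1565] [[0.42, 0.121, 0.148], [0.455, 0.157, 0.164]] ((437.6509704589844, 139.3536376953125), (29.42865562438965, 29.780811309814453), 25.123092651367188)
 foot 652 ((441.3009338378906, 148.6817626953125), 69.6363754272461)
 blue 248 [ 0.5289 -0.1968  0.0773] [186.79032258 263.85080645]
 plane n [-0.2993  0.0228  0.9539] tilt 0.3048865432279511 yaw -0.07613711808151406 [ 0.5338 -0.1931  0.0774] 1243
  raised [271.9 172.1] 66 [ 0.5217 -0.2555  0.086 ] 0.0109
  raised [257.1 200.3] 76 [ 0.5304 -0.136   0.086 ] 0.0104
 cam pos [0.337 0.494 1.12 ]
```

View pics/crop1.png

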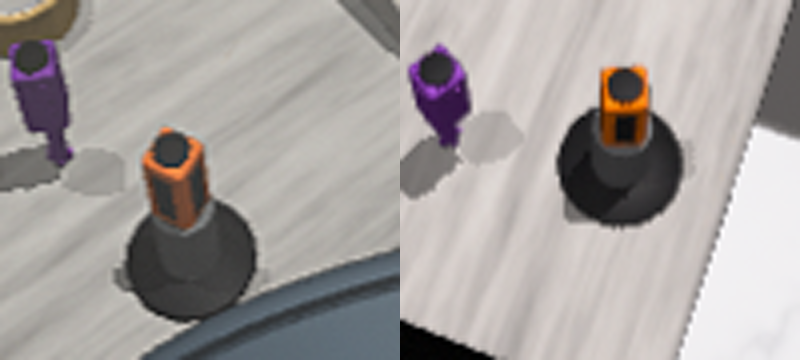

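The crop confirms the choice: the orange handle at scene (213,265) sits in the grey tube on the black foot, while the purple one stands separately. Next I check clearances and plan the approach.

```bash
cat >> h.py <<'E'
def plan(p,Rt=None,n=None):
    """print tool-frame turn (per-row, units 90deg) then shift (units 4cm) in the tool axes after the turn"""
    s=telemetry.sense();R0=R.from_quat(s['tool_rot']);Rt=R0 if Rt is None else Rt
    w=(R0.inv()*Rt).as_rotvec()/(np.pi/2)
    print('t',round(s['t'],2),'tcp',s['tcp_pos'].round(4) if hasattr(s['tcp_pos'],'round') else s['tcp_pos'],'q',np.round(s['q'],2),'F',np.round(s['force'],1),'gap',round(float(s['finger_gap']),3))
    d=np.array(p)-np.array(s['tcp_pos'])
    print(' turn',w.round(3),'|',round(np.linalg.norm(w)/.0954,1),'rows; shift before turn',(R0.inv().apply(d)/.04).round(3),' after',(Rt.inv().apply(d)/.04).round(3))
def down(yaw): # tool z down, tool y at yaw
    y=np.array([np.cos(yaw),np.sin(yaw),0]);z=np.array([0,0,-1.]);return R.from_matrix(np.stack([np.cross(y,z),y,z],1))
E
python3 - <<'E'
from h import *
for n in ('scene','side'):
    s=load(n);P=points(s);hsv=cv2.cvtColor(s['image'],cv2.COLOR_RGB2HSV)
    m=(hsv[...,0]>125)&(hsv[...,0]<150)&(hsv[...,1]>100)&(P[...,2]>.02)
    q=P[m];print(n,'purple',q.mean(0).round(3),q.min(0).round(3),q.max(0).round(3))
    A=np.array([.153,.606]);B=np.array([.4385,.139]);u=(B-A)/np.linalg.norm(B-A)
    d=P[...,:2]-A;al=d@u;la=abs(d@np.array([-u[1],u[0]]))
    k=(la<.1)&(al>0)&(al<.6)&(P[...,2]<.3)&(s['depth']>0);print(' path max z per 10cm',[P[k&(al>i)&(al<i+.1)][:,2].max().round(3) if (k&(al>i)&(al<i+.1)).any() else None for i in (.0,.1,.2,.3,.4,.5)])
    k=(abs(P[...,0]-.49)<.1)&(P[...,1]<.1)&(P[...,1]>-.35);print(' unit area max z',P[k][:,2].max())
for y in (25.4,115.4): plan([.4385,.1395,.24],down(np.radians(y)))
E
```

```text
scene purple [0.555 0.165 0.127] [0.543 0.146 0.07 ] [0.577 0.18  0.142]
 path max z per 10cm [None, None, np.float64(0.004), np.float64(0.011), np.float64(0.009), np.float64(0.162)]
 unit area max z 0.09690743153080532
side purple [ 0.323 -0.287  0.189] [ 0.092 -0.681  0.02 ] [0.576 0.494 1.12 ]
 path max z per 10cm [None, None, None, np.float64(0.012), np.float64(0.01), np.float64(0.164)]
 unit area max z 0.09748396495993956
t 0.1 tcp [0.1524 0.6055 0.2304] q [ 1.15  0.53  1.43  0.    1.18 -0.18] F [-0.1  0.6 -0.4] gap 1.002
 turn [-0.001  0.     0.561] | 5.9 rows; shift before turn [-9.782 -9.549 -0.225]  after [-13.591   1.465  -0.24 ]
t 0.1 tcp [0.1524 0.6055 0.2304] q [ 1.15  0.53  1.43  0.    1.18 -0.18] F [-0.1  0.6 -0.4] gap 1.002
 turn [-0.001 -0.001 -0.439] | 4.6 rows; shift before turn [-9.782 -9.549 -0.225]  after [ -1.465 -13.591  -0.24 ]
```

```bash
python3 -m crank '0 0 0 0 0 -0.088;0 0 0 0 0 -0.088;0 0 0 0 0 -0.088;0 0 0 0 0 -0.088;0 0 0 0 0 -0.087' 1 && python3 -m crank '-0.1 -0.9 0 0 0 0;-0.1 -0.9 0 0 0 0;-0.1 -0.9 0 0 0 0;-0.1 -0.9 0 0 0 0;-0.1 -0.9 0 0 0 0' && python3 -m crank '-0.1 -0.9 0 0 0 0;-0.1 -0.9 0 0 0 0;-0.1 -0.9 0 0 0 0;-0.1 -0.9 0 0 0 0;-0.1 -0.9 0 0 0 0' && python3 -m crank '-0.1 -0.9 -0.05 0 0 0;-0.1 -0.9 -0.05 0 0 0;-0.1 -0.9 -0.05 0 0 0;-0.1 -0.9 -0.05 0 0 0;-0.1 -0.9 0 0 0 0'
python3 - <<'E'
from h import *
plan([.4385,.1395,.24],down(np.radians(115.4)))
s=snap('wrist');save('w1.png',s['image'])
P=points(s);print((-cv2.Rodrigues(s['rvec'])[0].T@s['tvec'].ravel()).round(3))
hsv=cv2.cvtColor(s['image'],cv2.COLOR_RGB2HSV)
m=(hsv[...,0]>4)&(hsv[...,0]<14)&(hsv[...,1]>190)&(hsv[...,2]>110)&(P[...,2]>.05)&(P[...,2]<.2)
t=(np.hypot(P[...,0]-.4385,P[...,1]-.139)<.035)&(P[...,2]>.148)&(P[...,2]<.17)
q=P[t];print(len(q),q.mean(0),cv2.minAreaRect((q[:,:2]*1000).astype(np.float32)))
E
```

```text
t: 0.6
tcp_pos: [0.1525, 0.6056, 0.2307]
tool_rot: [-0.222, 0.975, -0.001, -0.0]
force: [0.7, 0.3, -0.6]
finger_gap: 1.001
gripper_force: 0.0
t: 1.1
tcp_pos: [0.2481, 0.4505, 0.231]
tool_rot: [-0.22, 0.976, -0.0, -0.0]
force: [0.7, 0.6, 0.6]
finger_gap: 1.004
gripper_force: 0.0
t: 1.6
tcp_pos: [0.3433, 0.2965, 0.2311]
tool_rot: [-0.22, 0.976, -0.0, -0.0]
force: [0.6, -0.4, -0.1]
finger_gap: 0.999
gripper_force: 0.0
t: 2.1
tcp_pos: [0.4388, 0.1425, 0.2394]
tool_rot: [-0.219, 0.976, 0.0, 0.0]
force: [0.6, 0.7, 0.8]
finger_gap: 0.998
gripper_force: 0.0
t 2.1 tcp [0.4388 0.1425 0.2394] q [ 0.07  0.3   1.82  0.    1.03 -1.94] F [0.6 0.7 0.8] gap 0.998
 turn [ 0.  0. -0.] | 0.0 rows; shift before turn [ 0.037 -0.064 -0.016]  after [ 0.037 -0.064 -0.016]
[0.376 0.114 0.383]
1223 [0.43847959 0.13695919 0.15679278] ((440.4804382324219, 137.88229370117188), (30.43360710144043, 29.99770164489746), 24.11097526550293)
```

View pics/w1.png

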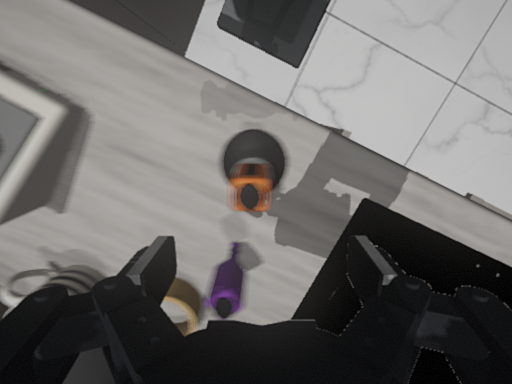

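The wrist view shows the driver handle at (250,190) midway between the open fingers, with the purple one off at (228,285), well clear. Next I descend and grasp.

Run:
```python
from h import *
plan([.4395,.138,.103],down(np.radians(115)))
```

```text
t 2.15 tcp [0.4429 0.1386 0.2395] q [ 0.06  0.3   1.81 -0.    1.02 -1.94] F [ 2.7 -1.5  0.2] gap 0.998
 turn [-0.003  0.002  0.002] | 0.0 rows; shift before turn [0.092 0.039 3.413]  after [0.083 0.021 3.414]
```

```bash
python3 -m crank '0.06 0.03 0.3 0 0 0;0 0 0.3 0 0 0;0 0 0.3 0 0 0;0 0 0.3 0 0 0;0 0 0.2 0 0 0'
python3 - <<'E'
from h import *
plan([.4395,.138,.103],down(np.radians(115)))
s=snap('wrist');P=points(s)
t=(np.hypot(P[...,0]-.4385,P[...,1]-.139)<.035)&(P[...,2]>.148)&(P[...,2]<.17)
q=P[t];print(len(q),q.mean(0),cv2.minAreaRect((q[:,:2]*1000).astype(np.float32)))
E
```

```text
t: 2.65
tcp_pos: [0.4349, 0.1439, 0.1824]
tool_rot: [-0.22, 0.976, 0.0, -0.001]
force: [-0.2, 0.5, 0.4]
finger_gap: 1.001
gripper_force: 0.0
t 2.65 tcp [0.4349 0.1439 0.1824] q [ 0.07  0.38  1.89  0.    0.87 -1.94] F [-0.2  0.5  0.4] gap 1.001
 turn [ 0.    -0.001  0.004] | 0.0 rows; shift before turn [-0.044 -0.185  1.984]  after [-0.042 -0.183  1.984]
1978 [0.43756165 0.1369007  0.1568426 ] ((439.7007751464844, 137.7857208251953), (29.549942016601562, 29.507673263549805), 23.4970645904541)
```

```bash
python3 -m crank '-0.05 -0.18 0 0 0 0;0 0 0.5 0 0 0;0 0 0.5 0 0 0;0 0 0.5 0 0 0;0 0 0.48 0 0 0' && python3 -m crank '0 0 0 0 0 0;0 0 0 0 0 0;0 0 0 0 0 0;0 0 0 0 0 0;0 0 0 0 0 0' -1 100 &&  python3 -m crank '0 0 0 0 0 0;0 0 0 0 0 0;0 0 0 0 0 0;0 0 0 0 0 0;0 0 0 0 0 0'
python3 - <<'E'
from h import *
plan([.4395,.138,.303],down(np.radians(115)))
E
```

```text
t: 3.2
tcp_pos: [0.4417, 0.138, 0.104]
tool_rot: [-0.22, 0.976, -0.0, 0.001]
force: [-0.1, -0.5, -0.2]
finger_gap: 1.003
gripper_force: 0.0
t: 3.7
tcp_pos: [0.4415, 0.1382, 0.1054]
tool_rot: [-0.22, 0.976, -0.0, 0.001]
force: [0.4, -1.3, 7.2]
finger_gap: 0.338
gripper_force: 98.1
t: 4.2
tcp_pos: [0.4415, 0.1382, 0.1054]
tool_rot: [-0.22, 0.976, -0.0, 0.001]
force: [-0.3, -1.2, 6.7]
finger_gap: 0.339
gripper_force: 98.1
t 4.2 tcp [0.4415 0.1382 0.1054] q [ 0.06  0.53  1.95 -0.    0.66 -1.95] F [-0.3 -1.2  6.7] gap 0.339
 turn [-0.001  0.002  0.004] | 0.0 rows; shift before turn [ 0.034  0.01  -4.941]  after [ 0.048  0.016 -4.941]
```

```bash
cat >> h.py <<'E'
YAW=-.0755;TILT=.316;L=.0884
XC=np.array([np.cos(YAW)*np.cos(TILT),np.sin(YAW)*np.cos(TILT),np.sin(TILT)])
YC=np.array([-np.sin(YAW),np.cos(YAW),0]);N=np.cross(XC,YC)
SL=np.array([.5318,-.1366,.0858]);SR=np.array([.5234,-.256,.0859])
def tilt(a):
    a=np.radians(a);y=np.cos(a)*XC+np.sin(a)*YC;return R.from_matrix(np.stack([np.cross(y,-N),y,-N],1))
E
python3 -m crank '0 0 -1 0 0 0;0 0 -1 0 0 0;0 0 -1 0 0 0;0 0 -1 0 0 0;0 0 -0.5 0 0 0'
python3 - <<'E'
from h import *
C=(SL+SR)/2
plan(C+N*(L+.075)+XC*.03,tilt(90))
E
```

```text
t: 4.7
tcp_pos: [0.4414, 0.1385, 0.2877]
tool_rot: [-0.22, 0.976, -0.0, 0.003]
force: [1.2, 0.4, -1.9]
finger_gap: 0.343
gripper_force: 99.1
t 4.7 tcp [0.4414 0.1385 0.2877] q [ 0.06  0.23  1.75  0.    1.15 -1.95] F [ 1.2  0.4 -1.9] gap 0.343
 turn [ 0.052 -0.193  0.327] | 4.0 rows; shift before turn [ 2.13  -8.206  0.936]  after [-1.824 -8.182  1.575]
```

```bash
python3 -m crank '0 0 0 0.0104 -0.0386 0.0654;0 0 0 0.0104 -0.0386 0.0654;0 0 0 0.0104 -0.0386 0.0654;0 0 0 0.0104 -0.0386 0.0654;0 0 0 0.0104 -0.0386 0.0654' && python3 -m crank '-0.18 -0.82 0.1 0 0 0;-0.18 -0.82 0.1 0 0 0;-0.18 -0.82 0.1 0 0 0;-0.18 -0.82 0.1 0 0 0;-0.18 -0.82 0.1 0 0 0' && python3 -m crank '-0.18 -0.82 0.2 0 0 0;-0.18 -0.82 0.2 0 0 0;-0.18 -0.82 0.2 0 0 0;-0.18 -0.82 0.2 0 0 0;-0.18 -0.82 0.2 0 0 0' >/dev/null && python3 -m crank '0 0 0 0 0 0;0 0 0 0 0 0;0 0 0 0 0 0;0 0 0 0 0 0;0 0 0 0 0 0'
python3 - <<'E'
from h import *
C=(SL+SR)/2
plan(C+N*(L+.075)+XC*.03,tilt(90))
s=snap('wrist');save('w2.png',s['image'])
K=s['camera_matrix']
for p in (SL,SR): print(cv2.projectPoints(p[None],s['rvec'],s['tvec'],K,None)[0].ravel())
E
```

```text
t: 5.2
tcp_pos: [0.4394, 0.138, 0.2841]
tool_rot: [0.039, 0.987, -0.006, 0.155]
force: [-0.2, -0.2, -1.9]
finger_gap: 0.34
gripper_force: 99.0
t: 5.7
tcp_pos: [0.4676, -0.0292, 0.2762]
tool_rot: [0.037, 0.987, -0.006, 0.154]
force: [1.0, 0.8, -1.6]
finger_gap: 0.34
gripper_force: 99.4
t: 6.7
tcp_pos: [0.5022, -0.1942, 0.2496]
tool_rot: [0.036, 0.987, -0.006, 0.154]
force: [0.2, -1.1, -2.0]
finger_gap: 0.338
gripper_force: 99.6
t 6.7 tcp [ 0.5022 -0.1942  0.2496] q [-0.67  0.29  1.84  0.25  0.76 -2.33] F [ 0.2 -1.1 -2. ] gap 0.338
 turn [-0.    -0.004  0.001] | 0.0 rows; shift before turn [-0.083 -0.004  0.004]  after [-0.083 -0.004  0.005]
[316.94668991 150.96181546]
[205.13951752 151.2945848 ]
```

View pics/w2.png

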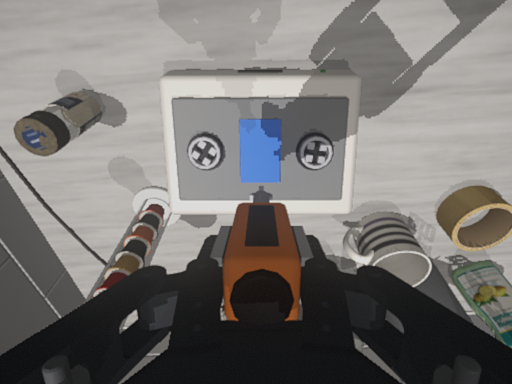

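The wrist view shows both heads with their dark cross recesses, left screw at (316,152) and right at (205,151), and the driver hanging in the gripper with its tip near (262,195). I rectify the heads to measure centres and arm angles.

```bash
cat >> h.py <<'E'
def rect(s,c,h=.025,px=400,off=0):
    """resample image onto the head-top plane around c; returns px x px with columns along XC, rows along YC"""
    g=(np.arange(px)/(px-1)*2-1)*h
    Y,X=np.meshgrid(g,g,indexing='ij')
    W=(c+N*off)+X[...,None]*XC+Y[...,None]*YC
    uv=cv2.projectPoints(W.reshape(-1,3),s['rvec'],s['tvec'],s['camera_matrix'],None)[0].reshape(px,px,2).astype(np.float32)
    return cv2.remap(s['image'],uv[...,0],uv[...,1],cv2.INTER_CUBIC),X,Y
E
python3 - <<'E'
from h import *
s=load('wrist');out=[]
for nm,c in (('L',SL),('R',SR)):
    for it in range(2):
        im,X,Y=rect(s,c);g=cv2.cvtColor(im,cv2.COLOR_RGB2GRAY)
        # bright head mask -> outline
        th,m=cv2.threshold(g,150 if 0 else 0,255,cv2.THRESH_OTSU)
        m[np.hypot(X,Y)>.021]=0
        cs=max(cv2.findContours(m,cv2.RETR_EXTERNAL,cv2.CHAIN_APPROX_NONE)[0],key=cv2.contourArea)
        (cx,cy),r=cv2.minEnclosingCircle(cs);k=.05/399
        e=cv2.fitEllipse(cv2.convexHull(cs))
        # recess: dark inside r<12mm ; moments centre
        d=(g<th)&(np.hypot(X,Y)<.0125)
        mx,my=X[d].mean(),Y[d].mean()
        ang=np.arctan2(Y-my,X-mx);rr=np.hypot(X-mx,Y-my);ring=(rr>.006)&(rr<.012)
        z=((255.-g)*np.exp(-4j*ang))[ring].sum();a=np.degrees(-np.angle(z)/4)%90
        print(nm,it,th,'circ',((cx-199.5)*k).round(5),((cy-199.5)*k).round(5),r*k,'ell',np.round((np.array(e[0])-199.5)*k,5),np.round(np.array(e[1])*k,4),'recess',mx.round(5),my.round(5),'ang',a.round(1),'strength',abs(z)/ring.sum())
        if it==0: c=c+mx*XC+my*YC
    print(c.round(4));out.append(im)
save('rect.png',np.hstack(out))
E
```

```text
Traceback (most recent call last):
AttributeError: 'float' object has no attribute 'round'
```

```bash
cat > meas.py <<'E'
from h import *
def meas(s,c,nm):
    for it in range(2):
        im,X,Y=rect(s,c);g=cv2.cvtColor(im,cv2.COLOR_RGB2GRAY);k=.05/399
        th,m=cv2.threshold(g,0,255,cv2.THRESH_OTSU)
        m[np.hypot(X,Y)>.021]=0
        cs=max(cv2.findContours(m,cv2.RETR_EXTERNAL,cv2.CHAIN_APPROX_NONE)[0],key=cv2.contourArea)
        e=cv2.fitEllipse(cv2.convexHull(cs))
        d=(g<th)&(np.hypot(X,Y)<.0125)
        mx,my=X[d].mean(),Y[d].mean()
        ang=np.arctan2(Y-my,X-mx);rr=np.hypot(X-mx,Y-my);ring=(rr>.006)&(rr<.012)
        z=((255.-g)*np.exp(-4j*ang))[ring].sum();a=np.degrees(-np.angle(z)/4)%90
        print(nm,th,'ell',np.round((np.array(e[0])-199.5)*k*1000,1),np.round(np.array(e[1])*k*1000,1),'recess mm',np.round([mx*1e3,my*1e3],1),'ang',round(a,1),'str',round(abs(z)/ring.sum(),1))
        if it==0: c=c+mx*XC+my*YC
    print(c.round(4));return im
E
python3 - <<'E'
from meas import *
s=load('wrist');save('rect.png',np.hstack([meas(s,SL,'L'),meas(s,SR,'R')]))
E
```

```text
L 110.0 ell [2.2 1.5] [36.4 40. ] recess mm [-0.4 -0.6] ang 81.1 str 22.4
L 111.0 ell [2.4 1.9] [35.5 39.4] recess mm [-0.3 -0.5] ang 81.1 str 20.0
[ 0.5313 -0.1372  0.0857]
R 119.0 ell [ 0.9 -2.5] [36. 42.] recess mm [ 0.7 -0.5] ang 56.4 str 32.3
R 119.0 ell [ 1.4 -1.7] [36.8 42. ] recess mm [ 0.2 -0.2] ang 56.5 str 34.4
[ 0.524  -0.2566  0.0861]
```

View pics/rect.png

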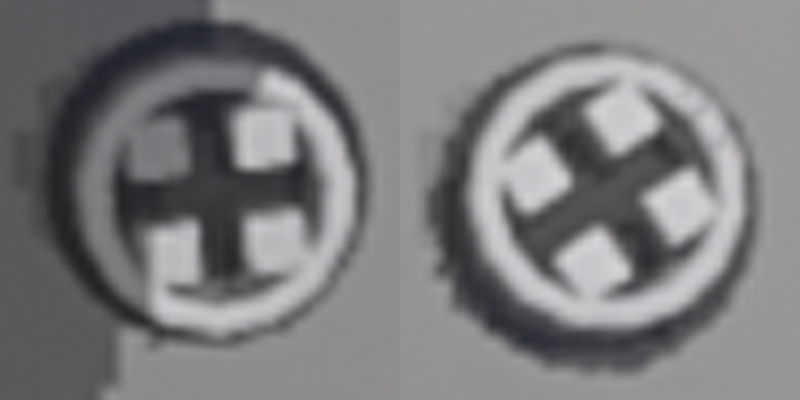

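```bash
cat >> h.py <<'E'
SL=np.array([.5313,-.1372,.0857])+.0022*XC-.0007*YC
SR=np.array([.5240,-.2566,.0861])+.0012*XC-.0011*YC
OX=.0018
def goal(S,a,h,ox=OX,oy=0):
    Rt=tilt(a);plan(S+N*(h+L)-Rt.apply([ox,oy,0]),Rt)
E
python3 - <<'E'
from h import *
print(SL,SR,np.linalg.norm(SL-SR))
goal(SL,81.3,.012)
s=load('wrist');
p=np.array([.5022,-.1942,.2496]);Rt=tilt(90)
for o in (0,.0018):
  for l in (.0884,.0794,.0234):print(o,l,cv2.projectPoints((p+Rt.apply([o,0,l]))[None],s['rvec'],s['tvec'],s['camera_matrix'],None)[0].ravel().round(1))
save('tip.png',cv2.resize(s['image'][170:330,200:320],None,fx=4,fy=4,interpolation=2)[:600])
E
```

```text
[ 0.53333231 -0.13805573  0.08638369] [ 0.52505436 -0.2577829   0.08647292] 0.12001302812263337
t 6.75 tcp [ 0.5023 -0.1945  0.2496] q [-0.67  0.29  1.84  0.25  0.76 -2.33] F [-0.5 -0.3 -1.5] gap 0.342
 turn [-0.001 -0.003  0.098] | 1.0 rows; shift before turn [0.579 1.46  1.579]  after [0.804 1.352 1.577]
0 0.0884 [261.  194.8]
0 0.0794 [260.9 197.9]
0 0.0234 [260.7 224.1]
0.0018 0.0884 [261.  192.8]
0.0018 0.0794 [260.9 195.8]
0.0018 0.0234 [260.7 221.4]
```

View pics/tip.png

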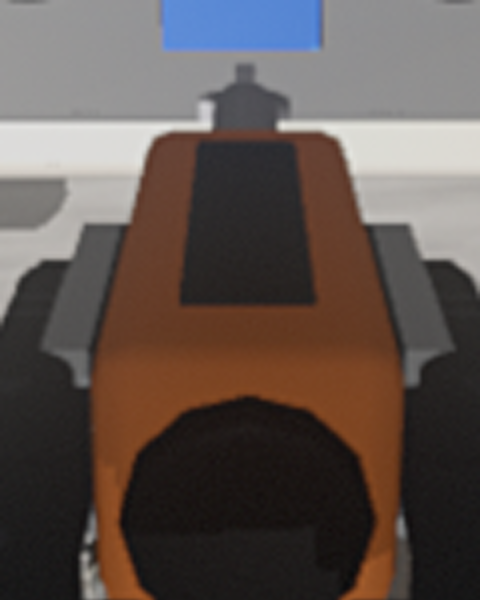

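The crop shows the blade's front arm tip at image (261,186), matching a driver offset of 1.8 mm along tool x and an aligned blade. Next I move to just above the left screw.

```bash
python3 -m crank '0 0 0 0 0 0.049;0 0 0 0 0 0.049;0.2 0.34 0.2 0 0 0;0.2 0.34 0.2 0 0 0;0.2 0.34 0.2 0 0 0' && python3 -m crank '0.2 0.33 0.3 0 0 0;0 0 0.3 0 0 0;0 0 0.3 0 0 0;0 0 0 0 0 0;0 0 0 0 0 0'
python3 - <<'E'
from h import *
goal(SL,81.3,.012)
s=snap('wrist');st=telemetry.sense()
p=np.array(st['tcp_pos']);Rt=R.from_quat(st['tool_rot']);pr=lambda P:cv2.projectPoints(np.atleast_2d(P),s['rvec'],s['tvec'],s['camera_matrix'],None)[0].reshape(-1,2)
f=5;x0,y0=int(pr(SL)[0,0])-60,int(pr(SL)[0,1])-50
im=cv2.resize(s['image'][y0:y0+100,x0:x0+120],None,fx=f,fy=f,interpolation=2).copy()
def dot(P,c):
    for u in pr(P): cv2.circle(im,tuple(((u-[x0,y0]+.5)*f).astype(int)),3,c,-1)
th=np.linspace(0,2*np.pi,25)[:,None]
dot(SL+.0175*(np.cos(th)*XC+np.sin(th)*YC),(255,0,0));dot(SL,(255,0,0))
dot(p+Rt.apply([OX,0,L]),(0,255,0));dot(p+Rt.apply([OX+.006,0,L]),(0,255,0));dot(p+Rt.apply([[OX,.006,L],[OX,-.006,L]]),(0,255,0))
save('ins1.png',im)
E
```

```text
t: 7.25
tcp_pos: [0.4964, -0.15, 0.2212]
tool_rot: [0.113, 0.981, 0.005, 0.155]
force: [-0.1, 0.1, -1.9]
finger_gap: 0.341
gripper_force: 99.5
t: 7.75
tcp_pos: [0.5035, -0.1379, 0.1849]
tool_rot: [0.113, 0.981, 0.005, 0.155]
force: [-0.1, -0.1, -0.9]
finger_gap: 0.337
gripper_force: 99.5
t 7.75 tcp [ 0.5035 -0.1379  0.1849] q [-0.57  0.38  1.96  0.28  0.55 -2.13] F [-0.1 -0.1 -0.9] gap 0.337
 turn [-0.001 -0.003 -0.001] | 0.0 rows; shift before turn [0.019 0.043 0.062]  after [0.02  0.043 0.062]
```

View pics/ins1.png

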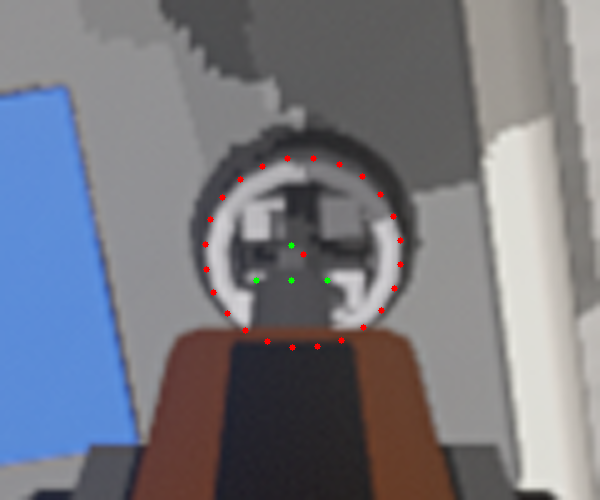

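The crop shows the head ring matching the prediction, centred at (303,252), with the blade tip about 2 mm left of it, which agrees with the computed correction. Next I correct and insert.

```bash
python3 -m crank '0.02 0.043 0 0 0.003 0;0 0 0.15 0 0 0;0 0 0.1 0 0 0;0 0 0.08 0 0 0;0 0 0.08 0 0 0' && python3 -m crank '0 0 0.06 0 0 0;0 0 0.06 0 0 0;0 0 0.05 0 0 0;0 0 0 0 0 0;0 0 0 0 0 0'
python3 - <<'E'
from h import *
goal(SL,81.3,-.009)
E
```

```text
t: 8.3
tcp_pos: [0.5075, -0.1356, 0.1689]
tool_rot: [0.113, 0.982, 0.006, 0.152]
force: [0.5, 0.1, -2.4]
finger_gap: 0.341
gripper_force: 99.5
t: 8.8
tcp_pos: [0.5096, -0.1359, 0.1628]
tool_rot: [0.113, 0.982, 0.006, 0.152]
force: [-0.1, 0.2, -0.7]
finger_gap: 0.339
gripper_force: 99.5
t 8.8 tcp [ 0.5096 -0.1359  0.1628] q [-0.55  0.42  1.97  0.29  0.49 -2.14] F [-0.1  0.2 -0.7] gap 0.339
 turn [-0.001 -0.006 -0.001] | 0.1 rows; shift before turn [-0.019 -0.014  0.016]  after [-0.019 -0.014  0.016]
```

```bash
cat >> h.py <<'E'
def tq(a0):
    s=telemetry.sense();Rt=R.from_quat(s['tool_rot']);y=Rt.apply([0,1,0])
    print('torque tool',Rt.inv().apply(s['ft_torque']).round(3),'a',np.degrees(np.arctan2(y@YC,y@XC)).round(1),'q6',round(s['q'][5],3))
E
python3 -m crank '-0.019 -0.014 0.02 0 -0.005 0;0 0 0.01 0 0 0;0 -0.006 0 0 0 0.09;0 -0.006 0 0 0 0.09;0 -0.006 0 0 0 0.09'
python3 - <<'E'
from h import *
tq(0)
E
python3 -m crank '0 -0.006 0 0 0 0.09;0 -0.006 0 0 0 0.09;0 -0.006 0 0 0 0.09;0 0 0 0 0 0;0 0 0 0 0 0'
python3 - <<'E'
from h import *
tq(0); goal(SL,32.7,-.009)
E
```

```text
t: 9.3
tcp_pos: [0.5101, -0.1366, 0.1623]
tool_rot: [0.319, 0.935, 0.039, 0.151]
force: [-1.3, 1.8, 3.0]
finger_gap: 0.342
gripper_force: 100.2
torque tool [-0.369  0.374 -0.284] a 56.6 q6 -1.725
t: 9.8
tcp_pos: [0.5098, -0.1372, 0.1622]
tool_rot: [0.505, 0.849, 0.069, 0.14]
force: [-1.5, 3.4, 7.0]
finger_gap: 0.339
gripper_force: 100.4
torque tool [-0.439  0.704 -0.153] a 32.8 q6 -1.312
t 9.8 tcp [ 0.5098 -0.1372  0.1622] q [-0.56  0.43  1.97  0.31  0.48 -1.31] F [-1.5  3.4  7. ] gap 0.339
 turn [-0.001 -0.     0.001] | 0.0 rows; shift before turn [-0.009 -0.013 -0.   ]  after [-0.009 -0.013 -0.   ]
```

```bash
python3 -m crank '0 -0.006 0 0 0 0.07;0 -0.005 0 0 0 0.07;0 -0.005 0 0 0 0.07;0 0 0 0 0 0;0 0 0 0 0 0'
python3 - <<'E'
from h import *
tq(0)
E
python3 -m crank '0 -0.005 0 0 0 0.07;0 -0.005 0 0 0 0.07;0 -0.005 0 0 0 0.07;0 0 0 0 0 0;0 0 0 0 0 0'
python3 - <<'E'
from h import *
tq(0); goal(SL,-5.1,-.009)
E
```

```text
t: 10.3
tcp_pos: [0.5094, -0.1375, 0.1621]
tool_rot: [0.638, 0.754, 0.091, 0.127]
force: [-1.0, 3.2, 5.4]
finger_gap: 0.341
gripper_force: 100.5
torque tool [-0.297  0.769 -0.131] a 13.9 q6 -0.984
t: 10.8
tcp_pos: [0.509, -0.1376, 0.162]
tool_rot: [0.751, 0.641, 0.11, 0.111]
force: [0.2, 4.2, 6.1]
finger_gap: 0.342
gripper_force: 100.4
torque tool [-0.156  0.966 -0.958] a -4.7 q6 -0.659
t 10.8 tcp [ 0.509  -0.1376  0.162 ] q [-0.56  0.42  1.97  0.31  0.48 -0.66] F [0.2 4.2 6.1] gap 0.342
 turn [-0.001  0.001  0.004] | 0.0 rows; shift before turn [-0.011 -0.014  0.001]  after [-0.011 -0.014  0.001]
```

```bash
python3 -m crank '0 -0.003 0 0 0 0.03;0 -0.003 0 0 0 0.03;0 0 0 0 0 0;0 0 0 0 0 0;0 0 0 0 0 0'
python3 - <<'E'
from h import *
tq(0)
E
```

```text
t: 11.3
tcp_pos: [0.5089, -0.1376, 0.1622]
tool_rot: [0.78, 0.605, 0.116, 0.106]
force: [-0.2, 3.9, 7.7]
finger_gap: 0.339
gripper_force: 100.6
torque tool [-0.136  1.074 -1.084] a -10.1 q6 -0.566
```

```bash
python3 -m crank '0 0.003 0 0 0 -0.03;0 0.003 0 0 0 -0.03;0 0 0 0 0 0;0 0 -0.2 0 0 0;0 0 -0.5 0 0 0'
python3 - <<'E'
from h import *
tq(0)
goal((SL+SR)/2+.03*XC,90,.075)
E
python3 -m crank '0 0 -0.7 0 0 0;0 0 -0.4 0 0 0;0 0 0 0 0 -0.09;0 0 0 0 0 -0.09;0 0 0 0 0 -0.09' >/dev/null
python3 -m crank '0 0 0 0 0 -0.09;0 0 0 0 0 -0.09;0 0 0 0 0 -0.09;0 0 0 0 0 -0.09;0 0 0 0 0 -0.09'
python3 - <<'E'
from h import *
tq(0)
goal((SL+SR)/2+.03*XC,90,.075)
E
```

```text
t: 11.8
tcp_pos: [0.4992, -0.1371, 0.187]
tool_rot: [0.754, 0.639, 0.11, 0.109]
force: [0.1, 0.5, -2.2]
finger_gap: 0.337
gripper_force: 103.6
torque tool [ 0.194 -0.021  0.015] a -5.1 q6 -0.627
t 11.8 tcp [ 0.4992 -0.1371  0.187 ] q [-0.57  0.37  1.97  0.28  0.55 -0.63] F [ 0.1  0.5 -2.2] gap 0.337
 turn [-0.003 -0.002 -1.057] | 11.1 rows; shift before turn [-1.381  0.953 -1.431]  after [-0.834 -1.46  -1.428]
t: 12.8
tcp_pos: [0.4858, -0.1364, 0.2295]
tool_rot: [0.291, 0.944, 0.034, 0.152]
force: [0.2, -1.3, -1.5]
finger_gap: 0.337
gripper_force: 103.8
torque tool [0.109 0.286 0.01 ] a 60.0 q6 -1.733
t 12.8 tcp [ 0.4858 -0.1364  0.2295] q [-0.59  0.27  1.95  0.25  0.66 -1.73] F [ 0.2 -1.3 -1.5] gap 0.337
 turn [-0.002 -0.002 -0.333] | 3.5 rows; shift before turn [-1.435 -0.848 -0.312]  after [-0.821 -1.451 -0.312]
```

```bash
python3 -m crank '-0.48 -0.28 -0.1 0 0 0;-0.48 -0.28 -0.1 0 0 0;-0.48 -0.28 -0.1 0 0 0;0 0 0 0 0 0;0 0 0 0 0 0' >/dev/null
python3 - <<'E'
from h import *
tq(0);goal(SR,56.4,.012)
s=snap('wrist')
A=np.hstack([rect(s,SL)[0],rect(s,SR)[0]])
st=telemetry.sense();p=np.array(st['tcp_pos']);Rt=R.from_quat(st['tool_rot'])
u=cv2.projectPoints((p+Rt.apply([OX,0,L]))[None],s['rvec'],s['tvec'],s['camera_matrix'],None)[0].ravel()
c=s['image'][int(u[1])-12:int(u[1])+28,int(u[0])-40:int(u[0])+120-40] if 0 else s['image'][int(u[1])-15:int(u[1])+25,int(u[0])-80:int(u[0])+80]
print(u, 'crop origin',int(u[0])-80,int(u[1])-15)
save('chk.png',np.vstack([A,cv2.resize(c,(800,200),interpolation=2)]))
E
```

```text
torque tool [0.079 0.244 0.024] a 59.6 q6 -1.791
t 13.3 tcp [ 0.5084 -0.1961  0.2508] q [-0.67  0.3   1.83  0.25  0.77 -1.79] F [-0.4  0.2 -1.2] gap 0.336
 turn [-0.002 -0.002  0.036] | 0.4 rows; shift before turn [-0.146 -1.689  1.565]  after [-0.236 -1.683  1.56 ]
[261.58296936 191.07252589] crop origin 181 176
```

View pics/chk.png

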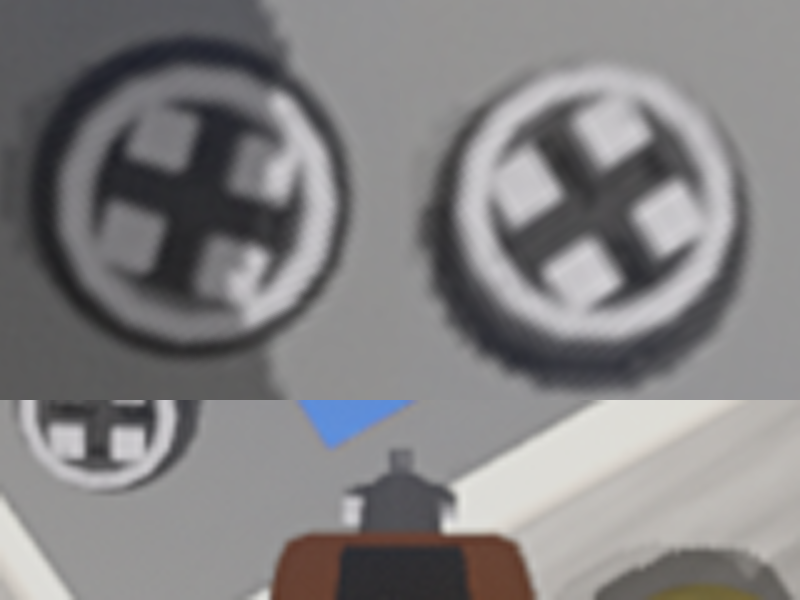

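The check shows the left cross turned to 16.5° (65° clockwise of its start), with the torque stop felt at about 1 N m. The right cross is still at about 57.5° and both rings sit centred on the estimates. Going to the right screw.

```bash
python3 -m crank '-0.05 -0.42 0.2 0 0 0.022;-0.05 -0.42 0.2 0 0 0;-0.06 -0.42 0.3 0 0 0;-0.06 -0.42 0.4 0 0 0;0 0 0.4 0 0 0' >/dev/null;python3 -m crank '0 0 0 0 0 0;0 0 0 0 0 0;0 0 0 0 0 0;0 0 0 0 0 0;0 0 0 0 0 0' >/dev/null
python3 - <<'E'
from h import *
tq(0);goal(SR,57.5,.012)
E
```

```text
torque tool [ 0.139  0.238 -0.015] a 57.7 q6 -1.969
t 14.35 tcp [ 0.4968 -0.2571  0.1865] q [-0.79  0.42  1.86  0.34  0.64 -1.97] F [ 1.5 -0.3 -2.1] gap 0.338
 turn [-0.002  0.     0.002] | 0.0 rows; shift before turn [ 0.064 -0.026  0.087]  after [ 0.064 -0.027  0.087]
```

```bash
python3 -m crank '0.06 -0.03 0.05 0 0 0;0 0 0.15 0 0 0;0 0 0.1 0 0 0;0 0 0.05 0 0 0;0 0 0 0 0 0';python3 - <<'E'
from h import *
tq(0);goal(SR,57.5,-.009)
E
python3 -m crank '0 0 0.07 0 0 0;0 0 0.07 0 0 0;0 0 0.07 0 0 0;0 0 0.04 0 0 0;0 0 0 0 0 0'
python3 - <<'E'
from h import *
tq(0);goal(SR,57.5,-.009)
E
```

```text
t: 14.85
tcp_pos: [0.4983, -0.257, 0.171]
tool_rot: [0.311, 0.938, 0.037, 0.151]
force: [-0.0, -0.7, -2.1]
finger_gap: 0.336
gripper_force: 103.7
torque tool [0.089 0.25  0.018] a 57.6 q6 -1.986
t 14.85 tcp [ 0.4983 -0.257   0.171 ] q [-0.78  0.45  1.87  0.36  0.61 -1.99] F [-0.  -0.7 -2.1] gap 0.336
 turn [-0.002 -0.001  0.001] | 0.0 rows; shift before turn [-0.012  0.015  0.231]  after [-0.011  0.014  0.231]
t: 15.35
tcp_pos: [0.5013, -0.2573, 0.1623]
tool_rot: [0.311, 0.938, 0.037, 0.152]
force: [-1.2, 1.1, 0.5]
finger_gap: 0.339
gripper_force: 104.6
torque tool [0.096 0.372 0.003] a 57.7 q6 -1.994
t 15.35 tcp [ 0.5013 -0.2573  0.1623] q [-0.78  0.47  1.87  0.37  0.59 -1.99] F [-1.2  1.1  0.5] gap 0.339
 turn [-0.002 -0.001  0.002] | 0.0 rows; shift before turn [-0.005  0.012  0.002]  after [-0.005  0.012  0.002]
```

Seated. Turning.

```bash
python3 -m crank '0 0 0.02 0 0 0;0 -0.006 0 0 0 0.09;0 -0.006 0 0 0 0.09;0 -0.006 0 0 0 0.09;0 -0.006 0 0 0 0.09' >/dev/null
python3 -m crank '0 -0.006 0 0 0 0.09;0 -0.006 0 0 0 0.09;0 0 0 0 0 0;0 0 0 0 0 0;0 0 0 0 0 0'
python3 - <<'E'
from h import *
tq(0);goal(SR,9.1,-.009)
E
python3 -m crank '0 -0.005 0 0 0 0.07;0 -0.005 0 0 0 0.07;0 0 0 0 0 0;0 0 0 0 0 0;0 0 0 0 0 0'
python3 - <<'E'
from h import *
tq(0)
E
```

```text
t: 16.35
tcp_pos: [0.5009, -0.2574, 0.1621]
tool_rot: [0.669, 0.727, 0.097, 0.123]
force: [-2.6, 3.4, 8.1]
finger_gap: 0.336
gripper_force: 104.8
torque tool [-0.097  0.719 -0.207] a 9.1 q6 -1.152
t 16.35 tcp [ 0.5009 -0.2574  0.1621] q [-0.78  0.47  1.87  0.37  0.59 -1.15] F [-2.6  3.4  8.1] gap 0.336
 turn [-0.001  0.    -0.   ] | 0.0 rows; shift before turn [-0.008 -0.008 -0.001]  after [-0.008 -0.008 -0.001]
t: 16.85
tcp_pos: [0.5006, -0.2574, 0.162]
tool_rot: [0.745, 0.649, 0.11, 0.112]
force: [-1.6, 3.6, 7.5]
finger_gap: 0.338
gripper_force: 104.8
torque tool [-0.003  0.828 -0.16 ] a -3.5 q6 -0.933
```

```bash
python3 -m crank '0 -0.005 0 0 0 0.07;0 -0.005 0 0 0 0.07;0 0 0 0 0 0;0 0 0 0 0 0;0 0 0 0 0 0'
python3 - <<'E'
from h import *
tq(0)
E
python3 -m crank '0 -0.005 0 0 0 0.06;0 0 0 0 0 0;0 -0.005 0 0 0 0.06;0 0 0 0 0 0;0 0 0 0 0 0'
python3 - <<'E'
from h import *
tq(0)
E
```

```text
t: 17.35
tcp_pos: [0.5002, -0.2574, 0.1618]
tool_rot: [0.811, 0.563, 0.121, 0.099]
force: [-1.6, 3.0, 6.9]
finger_gap: 0.341
gripper_force: 104.8
torque tool [ 0.167  0.784 -0.158] a -16.1 q6 -0.714
t: 17.85
tcp_pos: [0.5, -0.2573, 0.1618]
tool_rot: [0.861, 0.484, 0.13, 0.087]
force: [-1.9, 4.1, 6.7]
finger_gap: 0.336
gripper_force: 104.7
torque tool [ 0.282  0.69  -0.138] a -26.9 q6 -0.527
```

```bash
python3 -m crank '0 -0.005 0 0 0 0.06;0 0 0 0 0 0;0 -0.003 0 0 0 0.04;0 0 0 0 0 0;0 0 0 0 0 0'
python3 - <<'E'
from h import *
tq(0)
E
python3 -m crank '0 -0.003 0 0 0 0.04;0 0 0 0 0 0;0 -0.003 0 0 0 0.04;0 0 0 0 0 0;0 0 0 0 0 0'
python3 - <<'E'
from h import *
tq(0)
E
```

```text
t: 18.35
tcp_pos: [0.4998, -0.2572, 0.1617]
tool_rot: [0.896, 0.415, 0.137, 0.077]
force: [-1.5, 3.8, 6.9]
finger_gap: 0.339
gripper_force: 104.7
torque tool [ 0.316  0.735 -0.182] a -35.9 q6 -0.37
t: 18.85
tcp_pos: [0.4997, -0.2571, 0.1617]
tool_rot: [0.92, 0.358, 0.141, 0.068]
force: [-1.4, 3.5, 7.2]
finger_gap: 0.34
gripper_force: 104.7
torque tool [ 0.399  0.673 -0.224] a -43.1 q6 -0.245
```

```bash
python3 -m crank '0 -0.003 0 0 0 0.04;0 0 0 0 0 0;0 -0.003 0 0 0 0.04;0 0 0 0 0 0;0 0 0 0 0 0'
python3 - <<'E'
from h import *
tq(0)
E
python3 -m crank '0 -0.003 0 0 0 0.04;0 0 0 0 0 0;0 -0.003 0 0 0 0.04;0 0 0 0 0 0;0 0 0 0 0 0'
python3 - <<'E'
from h import *
tq(0)
E
```

```text
t: 19.35
tcp_pos: [0.4996, -0.257, 0.1617]
tool_rot: [0.941, 0.301, 0.145, 0.06]
force: [-0.5, 3.4, 6.6]
finger_gap: 0.335
gripper_force: 104.7
torque tool [ 0.541  0.654 -0.55 ] a -50.2 q6 -0.121
t: 19.85
tcp_pos: [0.4995, -0.2569, 0.1617]
tool_rot: [0.957, 0.243, 0.148, 0.051]
force: [-0.8, 3.4, 7.2]
finger_gap: 0.343
gripper_force: 104.7
torque tool [ 0.526  0.647 -1.204] a -57.2 q6 0.003
```

```bash
python3 -m crank '0 0.003 0 0 0 -0.04;0 0.003 0 0 0 -0.04;0 0.003 0 0 0 -0.03;0 0 -0.2 0 0 0;0 0 -0.5 0 0 0' >/dev/null
python3 -m crank '0 0 -0.7 0 0 0;0 0 -0.5 0 0 -0.09;0 0 0 0 0 -0.09;0 0 0 0 0 -0.09;0 0 0 0 0 -0.09' >/dev/null
python3 -m crank '0 0 0 0 0 -0.09;0 0 0 0 0 -0.09;0 0 0 0 0 -0.09;0 0 0 0 0 -0.09;0 0 0 0 0 -0.09' >/dev/null
python3 -m crank '0 0 0 0 0 -0.09;0 0 0 0 0 -0.09;0 0 0 0 0 -0.09;0 0 0 0 0 0;0 0 0 0 0 0' >/dev/null
python3 - <<'E'
from h import *
tq(0)
goal((SL+SR)/2+.03*XC,60,.075)
E
```

```text
torque tool [0.184 0.25  0.05 ] a 49.3 q6 -1.807
t 21.85 tcp [ 0.4753 -0.2557  0.2327] q [-0.82  0.32  1.85  0.31  0.75 -1.81] F [-0.3 -0.8 -2.1] gap 0.339
 turn [-0.002 -0.001 -0.119] | 1.2 rows; shift before turn [ 0.363  1.689 -0.23 ]  after [ 0.044  1.728 -0.225]
```

```bash
python3 -m crank '0 0 0 0 0 -0.06;0 0 0 0 0 -0.06;0.02 0.57 -0.07 0 0 0;0.02 0.57 -0.07 0 0 0;0 0.57 -0.07 0 0 0' >/dev/null;python3 -m crank '0 0 0 0 0 0;0 0 0 0 0 0;0 0 0 0 0 0;0 0 0 0 0 0;0 0 0 0 0 0' >/dev/null
python3 - <<'E'
from meas import *
s=snap('wrist')
l,r=meas(s,SL,'L'),meas(s,SR,'R')
st=telemetry.sense();p=np.array(st['tcp_pos']);Rt=R.from_quat(st['tool_rot'])
u=cv2.projectPoints((p+Rt.apply([OX,0,L]))[None],s['rvec'],s['tvec'],s['camera_matrix'],None)[0].ravel();print(u)
c=s['image'][int(u[1])-15:int(u[1])+25,int(u[0])-80:int(u[0])+80]
A=np.hstack([rect(s,SL)[0],rect(s,SR)[0]])
save('chk2.png',np.vstack([A,cv2.resize(c,(800,200),interpolation=2)]))
sb=snap('side')
E
```

```text
L 108.0 ell [0.4 0.2] [33.8 34.7] recess mm [-0.3 -0.1] ang 18.2 str 26.0
L 108.0 ell [0.7 0.4] [33.9 34.7] recess mm [-0.3 -0.2] ang 18.3 str 24.9
[ 0.533  -0.1382  0.0863]
R 118.0 ell [ 0.8 -1.5] [38.1 41.7] recess mm [0. 0.] ang 59.6 str 38.6
R 118.0 ell [ 0.8 -1.6] [38.  41.7] recess mm [0. 0.] ang 59.6 str 38.5
[ 0.5251 -0.2577  0.0865]
[261.20383903 192.36009197]
```

View pics/chk2.png

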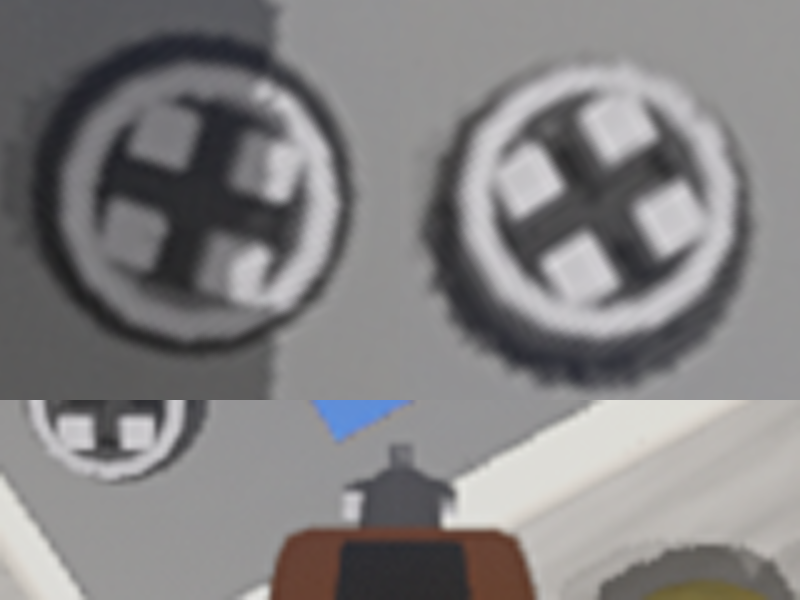

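The check shows the left cross at about 17° and the right at about 59° (88° past its start, with a 1.2 N m stop felt). The blade is still where predicted in the hand. Returning to the stand.

Run:
```python
from h import *
plan([.4415,.1382,.2],down(np.radians(115)))
s=telemetry.sense();print(s['tool_rot'])
plan([.4415,.1382,.29],R.from_quat([-.22,.976,0,.0005]))
```

```text
t 22.95 tcp [ 0.5081 -0.1982  0.2505] q [-0.67  0.3   1.83  0.25  0.77 -1.81] F [-0.  -0.1 -2.1] gap 0.342
 turn [-0.     0.209 -0.651] | 7.2 rows; shift before turn [6.329 5.898 0.478]  after [-2.045  8.325  1.262]
[0.28937964 0.94441572 0.03343498 0.15238269]
t 22.95 tcp [ 0.5081 -0.1982  0.2505] q [-0.67  0.3   1.83  0.25  0.77 -1.81] F [-0.  -0.1 -2.1] gap 0.342
 turn [-0.001  0.208 -0.655] | 7.2 rows; shift before turn [ 5.725  6.239 -1.662]  after [-2.105  8.31  -0.988]
```

```bash
python3 -m crank '0.57 0.62 -0.17 0 0 0;0.57 0.62 -0.17 0 0 0;0.57 0.62 -0.17 0 0 0;0.57 0.62 -0.17 0 0 0;0.57 0.62 -0.17 0 0 0' >/dev/null && python3 -m crank '0.57 0.62 -0.17 0 0 0;0.57 0.62 -0.17 0 0 0;0.57 0.62 -0.17 0 0 0;0.57 0.62 -0.17 0 0 0;0.57 0.62 -0.17 0 0 0' >/dev/null && python3 -m crank '0 0 0 0 0.026 -0.082;0 0 0 0 0.026 -0.082;0 0 0 0 0.026 -0.082;0 0 0 0 0.026 -0.082;0 0 0 0 0.026 -0.082' >/dev/null && python3 -m crank '0 0 0 0 0.026 -0.082;0 0 0 0 0.026 -0.082;0 0 0 0 0.026 -0.082;0 0 0 0 0 0;0 0 0 0 0 0'
python3 - <<'E'
from h import *
plan([.4415,.1382,.2],R.from_quat([-.22,.976,0,.0005]))
s=snap('wrist');P=points(s)   # stand rim/foot from above
for lo,hi,r in ((.076,.088,.04),(.003,.03,.07)):
    t=(np.hypot(P[...,0]-.4405,P[...,1]-.138)<r)&(P[...,2]>lo)&(P[...,2]<hi)
    print(t.sum(),P[t].mean(0).round(4) if t.any() else '',cv2.minEnclosingCircle((P[t][:,:2]*1000).astype(np.float32)) if t.any() else '')
print(cv2.projectPoints(np.array([[.4397,.138,.082]]),s['rvec'],s['tvec'],s['camera_matrix'],None)[0].ravel())
E
```

```text
t: 24.95
tcp_pos: [0.4409, 0.1368, 0.2913]
tool_rot: [-0.219, 0.976, -0.001, 0.0]
force: [-1.0, -0.1, -2.4]
finger_gap: 0.341
gripper_force: 103.9
t 24.95 tcp [0.4409 0.1368 0.2913] q [ 0.06  0.23  1.75 -0.    1.17 -1.95] F [-1.  -0.1 -2.4] gap 0.341
 turn [-0.001 -0.    -0.001] | 0.0 rows; shift before turn [-0.028  0.03   2.284]  after [-0.027  0.025  2.284]
503 [0.4399 0.1377 0.0824] ((440.356689453125, 137.80848693847656), 20.67026138305664)
2031 [0.4346 0.1349 0.0119] ((440.3144836425781, 137.1930694580078), 68.32038116455078)
[262.48351389 166.26991414]
```

```bash
python3 -m crank '-0.03 0.03 0.4 0 0 0;0 0 0.6 0 0 0;0 0 0.6 0 0 0;0 0 0.5 0 0 0;0 0 0 0 0 0' >/dev/null && python3 -m crank '0 0 0.1 0 0 0;0 0 0 0 0 0;0 0 0 0 0 0;0 0 0 0 0 0;0 0 0 0 0 0'
python3 - <<'E'
from h import *
plan([.4417,.1384,.107],R.from_quat([-.22,.976,0,.0005]))
E
```

```text
t: 26.0
tcp_pos: [0.4419, 0.1383, 0.2041]
tool_rot: [-0.221, 0.975, -0.001, 0.001]
force: [-0.1, -0.1, -1.5]
finger_gap: 0.34
gripper_force: 103.7
t 26.0 tcp [0.4419 0.1383 0.2041] q [ 0.06  0.35  1.86 -0.    0.93 -1.95] F [-0.1 -0.1 -1.5] gap 0.34
 turn [-0.002  0.     0.001] | 0.0 rows; shift before turn [0.006 0.012 2.428]  after [0.005 0.006 2.428]
```

```bash
python3 -m crank '0 0 0.4 0 0 0;0 0 0.4 0 0 0;0 0 0.4 0 0 0;0 0 0.4 0 0 0;0 0 0.3 0 0 0' && python3 -m crank '0 0 0.2 0 0 0;0 0 0.15 0 0 0;0 0 0.1 0 0 0;0 0 0.05 0 0 0;0 0 0 0 0 0'
python3 - <<'E'
from h import *
plan([.4417,.1384,.1054],R.from_quat([-.22,.976,0,.0005]))
E
```

```text
t: 26.5
tcp_pos: [0.4417, 0.1381, 0.127]
tool_rot: [-0.221, 0.975, -0.001, 0.0]
force: [-0.0, 1.3, -2.2]
finger_gap: 0.342
gripper_force: 103.7
t: 27.0
tcp_pos: [0.4418, 0.138, 0.1076]
tool_rot: [-0.221, 0.975, -0.001, 0.0]
force: [-0.1, 0.4, -1.7]
finger_gap: 0.339
gripper_force: 103.7
t 27.0 tcp [0.4418 0.138  0.1076] q [ 0.06  0.53  1.95 -0.    0.67 -1.95] F [-0.1  0.4 -1.7] gap 0.339
 turn [-0.001 -0.     0.001] | 0.0 rows; shift before turn [-0.003  0.01   0.056]  after [-0.002  0.009  0.056]
```

Lowering the last 2 mm, then opening and retreating.

```bash
python3 -m crank '0 0 0.04 0 0 0;0 0 0.02 0 0 0;0 0 0 0 0 0;0 0 0 0 0 0;0 0 0 0 0 0' && python3 -m crank '0 0 0 0 0 0;0 0 0 0 0 0;0 0 0 0 0 0;0 0 0 0 0 0;0 0 0 0 0 0' 1 && python3 -m crank '0 0 0 0 0 0;0 0 0 0 0 0;0 0 -0.2 0 0 0;0 0 -0.4 0 0 0;0 0 -0.6 0 0 0' && python3 -m crank '0 0 -0.6 0 0 0;0 0 -0.6 0 0 0;0 0 -0.6 0 0 0;0 0 -0.3 0 0 0;0 0 0 0 0 0'&& python3 -m crank '0 0 0 0 0 0;0 0 0 0 0 0;0 0 0 0 0 0;0 0 0 0 0 0;0 0 0 0 0 0' >/dev/null
python3 - <<'E'
from h import *
for n in ('wrist','side','scene'):
    s=snap(n);P=points(s);hsv=cv2.cvtColor(s['image'],cv2.COLOR_RGB2HSV)
    t=(np.hypot(P[...,0]-.4385,P[...,1]-.139)<.035)&(P[...,2]>.146)&(P[...,2]<.2)
    q=P[t];print(n,len(q),q.mean(0).round(4),q[:,2].max().round(4),cv2.minAreaRect((q[:,:2]*1000).astype(np.float32)))
E
```

```text
t: 27.5
tcp_pos: [0.4419, 0.138, 0.1054]
tool_rot: [-0.221, 0.975, -0.001, 0.001]
force: [-0.1, 0.2, 1.0]
finger_gap: 0.337
gripper_force: 104.1
t: 28.0
tcp_pos: [0.4416, 0.138, 0.1051]
tool_rot: [-0.221, 0.975, -0.001, 0.0]
force: [0.4, -1.2, -0.6]
finger_gap: 0.998
gripper_force: 0.0
t: 28.5
tcp_pos: [0.4407, 0.138, 0.1533]
tool_rot: [-0.221, 0.975, -0.001, -0.001]
force: [0.4, 0.0, -0.3]
finger_gap: 0.997
gripper_force: 0.0
t: 29.0
tcp_pos: [0.4427, 0.1384, 0.2394]
tool_rot: [-0.221, 0.975, -0.002, 0.003]
force: [-0.5, -0.1, -1.2]
finger_gap: 1.001
gripper_force: 0.0
wrist 1243 [0.4384 0.1371 0.1567] 0.1618 ((439.95867919921875, 137.8362579345703), (28.60164451599121, 30.046630859375), 25.47402572631836)
side 44 [0.4468 0.1445 0.1552] 0.1623 ((447.31866455078125, 143.5103759765625), (9.026698112487793, 30.81179428100586), 26.290067672729492)
scene 60 [0.4399 0.1471 0.1546] 0.1615 ((442.30096435546875, 147.9393310546875), (15.781752586364746, 32.0443115234375), 73.83198547363281)
```

```bash
python3 -c "
from h import *
print(manip.sign_off())"
```

```text
the job is handed in; nothing more can be done
None
```

I turned both screws clockwise until each came hard against its stop (torque about 1.1 N m left, 1.2 N m right), put the orange screwdriver back fully down in its stand, and handed the job in at about 29 s; the hand-in returned no verdict.

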